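Static check before handling the board

ROBOT

A 6-joint arm with a two-finger parallel gripper is mounted at the origin on a cart in front of the work surface, level with it; the furniture and walls round the work are solid. World frame = base frame: x ahead of the robot, y to its left, z up, the work surface at z = 0. Lengths are in m, angles in rad, forces in N, time in s.
With the tool pointing down it reaches from about 0.375 to 0.975 m from the base axis. Payload 3.8 kg.
Tool frame: the origin (TCP) lies midway between the tips of the shut fingers; the grasp point (between the pads) lies 19 mm behind it; z points along the fingers, y is the line along which they close (so a half turn about z gives the same grasp; the last joint's range is limited). The gripper opens to 88 mm and grips with 3 to 60 N. Pads are 18 mm wide; open, the fingers measure 123 mm over their backs; the gripper's body (75 mm by 187 mm) begins 45 mm behind the grasp point.
Start: joints at [1.294, 0.264, 1.604, -0, 1.274, -0.037], TCP at [0.16, 0.656, 0.239] pointing down, gripper open.
Joint ranges: [-2.63, 2.63], [-0.94, 2.18], [0.31, 2.57], [-1.31, 4.45], [0, 2.66], [-2.55, 2.55]. Speed limits (rad/s): [2.57, 2.57, 3.14, 3.14, 3.14, 3.14].

INTERFACE

Orientations are given as a rotation vector (axis times angle).
In Python, from cell import manip, inverse_kinematics, cams, order gives the robot as it stands. Calls block until the motion is done:
- manip.move_pose(position, orientation): joint-space move of the TCP to a pose.
- manip.move_linear(position, rate=0.15, rot=None): straight line of the TCP; rot=None keeps the orientation; rate is the mean speed in m/s.
- manip.set_joints(angles): joint-space move.
- manip.set_gripper(opening, force=None): finger opening in m; force is the grip in N (None keeps the last); returns when the fingers have stopped.
- manip.dwell(seconds).
- inverse_kinematics(position, orientation): joint angles nearest the present ones, or None.
- manip.state(): the state.
- cams.capture(name): name is "scene" or "top"; returns a dict with "image" (384x512x3 uint8, blue, green, red), "z_map" (384x512 float32, m along the optical axis (not along the pixel's ray), 0 where there is no reading), "intrinsics" (3x3 intrinsics, pixels), "k1" (the pictures are not rectified: a ray, as slopes to the right and down, at radius r is drawn at 1 + k1 r^2 times it, then the intrinsics apply), "position" and "orientation" of the camera in the world. Camera axes: x right, y down, z forward; pixel columns grow to the right and rows downward; lengths in m; the calibration is good to about 2 mm. A picture is of the moment at which its call begins.
A pose or a line that the arm cannot do raises manip.IKError and nothing moves.
- order.close_job(): hands the job in; it is judged then, once.
The state is a dict: "clock": time; "joint_pos": joint angles; "joint_velocities": joint speeds; "tau": joint torques, N m; "tool_pos": TCP position; "tcp_rot": TCP orientation; "contact_force": force on the tool from outside, world axes, zero at the start; "moment": the same for the moment, N m; "gripper_width": finger opening in m; "grasp_force": force on a finger pad.
Only numpy, scipy, OpenCV 4.12 (cv2) and the standard library are available. Lean on these libraries where they do the work, as an engineer would, in place of code of your own. Each camera call takes 0.05 s, during which the arm holds its last target. There are 200 camera calls.

TASK

Do the static check on the grey tester: with the fingertips, lightly press its wide round metal touch plate down and keep it down for at least a second, let go, and then press its small round key down to log the result. Be gentle and leave the square key, the block with the three studs and the other small parts untouched; do not push the tester about or pick anything up, and finish with the hand away from everything.

Things in the scene. Friction and masses are not known exactly. Their poses are not given: they have to be found in the camera images.
- tester: Static tester: flat grey plastic case 100 x 160 x 34 mm (own x, y, z), 0.9 kg, loose on rubber feet. Origin: centre of its underside. Touch plate at the -y end; at the +y end two keys, round at -x, square at +x; between, a display window on the square key's side and a row of three tiny clear lamps on the round key's side. A push above 15 N is not gentle.
- plate_top (a point): Centre of the top of the touch plate when up: a round bare-metal disc 46 mm across, 44 mm above the bench, 10 mm proud of the case. Fixed to the case (does not go down with the plate); at (0, -0.045, 0.044) in the tester's frame.
- round_top (a point): Centre of the top of the small round key when up: 20 mm across, black in a white bezel of its own shape, stands 9 mm proud of the case, its top 43 mm above the bench when up; at (-0.028, 0.045, 0.043) in the tester's frame. Fixed to the case.
- square_top (a point): Centre of the top of the small square key when up (leave it alone): 20 mm across, black in a white bezel of its own shape, stands 9 mm proud of the case, its top 43 mm above the bench when up; at (0.028, 0.045, 0.043) in the tester's frame, 56 mm from the round key. Fixed to the case.
- touch_plate (a joint): How far the touch plate is pressed down: 0 = up, 0.006 m = right down; springs back by itself; starts to move at about 1 N and is right down at about 3.5 N. It counts as pressed from 2 mm.
- round_key (a joint): How far the round key is pressed down: 0 = up, 0.006 m = right down; springs back by itself; starts to move at about 0.6 N and is right down at about 3 N. It counts as pressed from 2 mm.
- square_key (a joint): How far the square key is pressed down: 0 = up, 0.006 m = right down; springs back by itself; starts to move at about 0.6 N and is right down at about 3 N. Must stay up.
- earth_block: Bare aluminium earthing block 60 x 120 x 34 mm with three 10 mm high domed brass studs in a row on its top; loose. Origin: centre of its underside. Leave alone.
- flux_tin: Round flux tin, 50 mm across, 18 mm high, loose. Origin: centre of its underside. Leave alone.
- heatsink: Small finned heatsink 26 x 32 x 14 mm, loose. Origin: centre of its underside. Leave alone.
- capacitor: Capacitor standing on its can, 16 mm across, 43 mm high with its leads up, loose and easily knocked over. Origin: centre of its underside. Leave alone.

How it is judged:
On the way, in this order (a step that is already met when the one before it is completed fails the run):
1. the fingertips keep the touch plate pressed (2 mm or more) for one second (value of joint touch_plate above 0.002 m and contact force between the fingers and tester above 0.3 N), for 1 s.
2. the touch plate is let go and is up again, the round key not yet pressed (value of joint each of touch_plate, round_key below 0.001 m), for 0.1 s.
3. the fingertips press the round key (2 mm or more) while the plate is up (value of joint round_key above 0.002 m and value of joint touch_plate below 0.001 m and contact force between the fingers and tester above 0.3 N), for 0.1 s.
At the end, for the whole second after the job is handed in: Plate and both keys are up again (within 1 mm); the tester lies flat, at rest, within 12 mm of where it stood; the block, tin, heatsink and capacitor are within 8 mm of where they stood (all of step 2 and value of joint square_key below 0.001 m and distance of tester from where it was at the start of the episode below 0.012 m and linear speed of tester below 0.01 m/s and angle between tester's own z axis and vertical below 0.05 rad and distance of each of earth_block, flux_tin, heatsink, capacitor from where it was at the start of the episode below 0.008 m); the robot touches nothing.
It fails at once if the tester is pushed harder than 15 N (contact force between any of the fingers, the arm and tester above 15 N).
It fails at once if the tester is shifted or lifted by more than 12 mm (distance of tester from where it was at the start of the episode above 0.012 m).
It fails at once if the square key is pressed (more than 1 mm) (value of joint square_key above 0.001 m).
It fails at once if the earthing block, tin, heatsink or capacitor is touched (over 1 N) or shifted by more than 8 mm ((distance of earth_block from where it was at the start of the episode above 0.008 m or contact force between any of the fingers, the arm and earth_block above 1 N) or (distance of flux_tin from where it was at the start of the episode above 0.008 m or contact force between any of the fingers, the arm and flux_tin above 1 N) or (distance of heatsink from where it was at the start of the episode above 0.008 m or contact force between any of the fingers, the arm and heatsink above 1 N) or (distance of capacitor from where it was at the start of the episode above 0.008 m or contact force between any of the fingers, the arm and capacitor above 1 N)).
It also fails if it takes over 51 s, if anything falls off the work surface, if the arm or the gripper's body presses on something with over 40 N, if the wrist force passes 120 N, or if a joint passes its speed limit or range.

## Working session

There is one attempt and no reset: what is moved stays moved. The work goes in short steps, each a Python script; the robot and the scene stay as the last script left them, time stands still between calls to the robot, and variables do not carry over. Pictures are saved under pics/ and viewed, at most 10 in all, crops included, and the job is handed in when it is done.

```bash
mkdir -p pics; cat > h.py <<'E'
import numpy as np, cv2
from scipy.spatial.transform import Rotation as R
from cell import manip, inverse_kinematics, cams, order
def rotm(o):
    o=np.array(o,float); 
    return o if o.shape==(3,3) else R.from_rotvec(o).as_matrix()
def cloud(c):
    K=np.array(c["intrinsics"]); z=c["z_map"]; h,w=z.shape
    u,v=np.meshgrid(np.arange(w),np.arange(h))
    dx=(u-K[0,2])/K[0,0]; dy=(v-K[1,2])/K[1,1]
    x,y=dx.copy(),dy.copy()
    for _ in range(20):
        s=1+c["k1"]*(x*x+y*y); x,y=dx/s,dy/s
    P=np.stack([x*z,y*z,z],-1)
    W=P@rotm(c["orientation"]).T+np.array(c["position"])
    W[z==0]=np.nan
    return W
E
python3 - <<'E'
from h import *
for n in("top","scene"):
    c=cams.capture(n); np.save(f"{n}_W.npy",cloud(c)); cv2.imwrite(f"pics/{n}.png",c["image"])
    print(n,c["position"],c["orientation"],c["k1"],c["intrinsics"])
s=manip.state();print(s["clock"],s["tool_pos"],s["tcp_rot"],s["gripper_width"],s["contact_force"])
E
```

```text
top [0.40654889 0.01299074 0.88872344] [-2.1553821   2.16379192 -0.14149948] -0.04915944356640419 [[349.8104074    0.         261.45476168]
 [  0.         349.8104074  196.31983989]
 [  0.           0.           1.        ]]
scene [ 0.009692   -0.42302323  0.63436284] [-2.07781122  0.98535799 -0.47284004] -0.1458624282501678 [[481.02775763   0.         257.78128751]
 [  0.         481.02775763 187.22130325]
 [  0.           0.           1.        ]]
0.1 [0.16014408 0.65508265 0.2375321 ] [-3.75692719e-01 -3.11875190e+00  3.05173507e-03] 0.08797565970340118 [-0.4137645   0.33195311  0.29934169]
```

View pics/top.png

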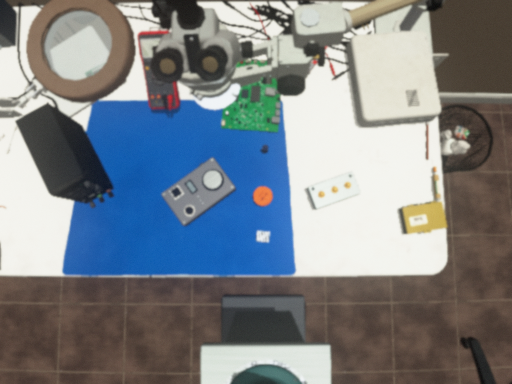

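View pics/scene.png

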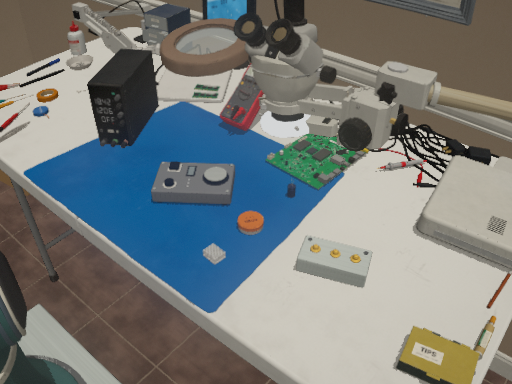

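Top view: the tester is at about (199,190), with its plate at (213,179) and keys at (177,192) and (188,209). The earth block is at (333,190), tin (263,196), heatsink (263,236) and capacitor (265,149). The scene view shows the tester at (193,183), with keys at (175,166) and (169,183). I'll enlarge it to tell the keys apart and compute positions.

```bash
python3 - <<'E'
from h import *
a=cv2.imread("pics/top.png")[150:235,150:250]; b=cv2.imread("pics/scene.png")[150:215,140:245]
a=cv2.resize(a,(400,340),interpolation=cv2.INTER_CUBIC); b=cv2.resize(b,(400,248),interpolation=cv2.INTER_CUBIC)
b=cv2.copyMakeBorder(b,0,92,0,0,cv2.BORDER_CONSTANT)
cv2.imwrite("pics/crop.png",np.hstack([a,b]))
Wt=np.load("top_W.npy");Ws=np.load("scene_W.npy")
f=lambda W,u,v:np.round(np.nanmedian(W[v-1:v+2,u-1:u+2].reshape(-1,3),0),4)
for n,p in dict(plate=(213,179),k1=(177,192),k2=(188,209),tin=(263,196),hs=(263,236),cap=(265,149),blk=(333,190),mat=(130,230)).items(): print(n,f(Wt,*p))
for n,p in dict(plate=(215,175),k1=(175,166),k2=(169,183),mat=(200,230)).items(): print("s",n,f(Ws,*p))
# tester rectangle from both clouds
for n,W in(("t",Wt),("s",Ws)):
    c=f(Wt,200,190)
    m=(W[...,2]>.026)&(W[...,2]<.055)&(np.hypot(W[...,0]-c[0],W[...,1]-c[1])<.12)
    P=W[m]; r=cv2.minAreaRect((P[:,:2]*1000).astype(np.float32)); print(n,m.sum(),r,np.percentile(P[:,2],[10,50,90]))
    m=(W[...,2]>.04)&(np.hypot(W[...,0]-c[0],W[...,1]-c[1])<.12)
    print("high",[ (k,np.round(ce,1)) for k,ce in [(0,np.median(W[m],0))]])
# nearby tall things
m=(Wt[...,2]>.1)&(np.hypot(Wt[...,0]-c[0],Wt[...,1]-c[1])<.3)
P=Wt[m]; print("tall",P.min(0),P.max(0)); 
d=np.hypot(*(P[:,:2]-c[:2]).T); i=np.argsort(d)[:1]; print(P[i],d[i])
E
```

```text
plate [0.5557 0.1264 0.045 ]
k1 [0.5238 0.2142 0.0437]
k2 [0.4824 0.1864 0.0429]
tin [0.5166 0.0037 0.0167]
hs [0.4171 0.0041 0.0042]
cap [ 0.6355 -0.0018  0.0267]
blk [ 0.5284 -0.1686  0.0379]
mat [4.331e-01 3.422e-01 1.000e-04]
s plate [0.5487 0.1238 0.0427]
s k1 [0.5212 0.2106 0.0405]
s k2 [0.4744 0.1785 0.041 ]
s mat [ 0.4471  0.0706 -0.0015]
t 2597 ((529.0394287109375, 165.626708984375), (101.52171325683594, 160.50453186035156), 36.44942855834961) [0.03246282 0.0347448  0.04339654]
high [(0, array([0.5, 0.1, 0. ]))]
s 2470 ((525.1060180664062, 163.11740112304688), (102.11975860595703, 159.32052612304688), 36.421485900878906) [0.03040699 0.03258073 0.04144496]
high [(0, array([0.5, 0.1, 0. ]))]
tall [ 0.50013426 -0.04026261  0.10005143] [0.82959838 0.45940727 0.36855637]
[[0.69785212 0.18166836 0.27611743]] [0.16930969]
```

View pics/crop.png

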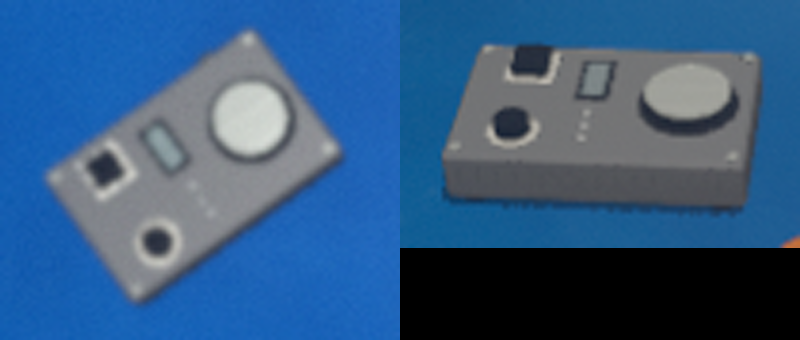

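Round key is k2 (near side, beside the lamps) and square key is k1, which matches the display side. Yaw is 36.4° and the centre about (0.527, 0.164), and the predicted points agree with the measured ones to within 3 mm. Next I check the supply's height and then plan a path that avoids it.

```bash
cat >> h.py <<'E'
C=np.array([.527,.1644]); X=np.array([.805,.593]); Y=np.array([-.593,.805])
PL=C-.045*Y; RK=C-.028*X+.045*Y
ROT=np.array([0,np.pi,0])
def F(n=4):
    v=[]
    for _ in range(n): v.append(manip.state()["contact_force"]); manip.dwell(.02)
    return np.mean(v,0)
E
python3 - <<'E'
from h import *
Wt=np.load("top_W.npy"); Ws=np.load("scene_W.npy")
for W in(Wt,Ws):
    m=(W[...,2]>.05)&(W[...,1]>.25)&(W[...,1]<.75)&(W[...,0]<.68)&(W[...,0]>.1); P=W[m]; print(np.percentile(P,[1,99],axis=0))
print(PL,RK, Wt[200,20],Wt[250,20])
manip.set_gripper(0.0,10)
# retract radius, swing, extend (all high)
th=np.arctan2(.656,.16)
manip.move_linear([.44*np.cos(th),.44*np.sin(th),.30],rate=.3)
q=inverse_kinematics([.42,.13,.30],ROT); print(manip.state()["joint_pos"],q)
E
```

```text
[[0.5026147  0.38551164 0.05413492]
 [0.67790956 0.53752784 0.16702087]]
[[0.49983981 0.38438603 0.05194544]
 [0.67817172 0.73641199 0.22005687]]
[0.553685 0.128175] [0.477775 0.184021] [ 0.51107284  0.63999575 -0.00274765] [ 3.81475347e-01  6.28396967e-01 -4.79206918e-04]
[ 1.27493265e+00 -2.28089713e-01  1.99238427e+00  3.48402430e-05
  1.37626764e+00 -5.59738139e-02] [ 2.43506045e-01 -2.29426605e-01  1.99346884e+00 -4.44089210e-16
  1.37755042e+00 -1.32729028e+00]
```

```bash
cat >> h.py <<'E'
def down(xy,ztop,target,zmin):
    """step down until the force change reaches target (N) or z command hits zmin"""
    manip.move_linear([*xy,ztop+.012],rate=.08); manip.dwell(.4); f0=F(8); z=ztop+.006
    while z>zmin:
        z-=.001; manip.move_linear([*xy,z],rate=.03); f=F(3)-f0
        print(round(z,4),np.round(manip.state()["tool_pos"],4),np.round(f,2))
        if f[2]>target: break
    return f0
E
python3 - <<'E'
from h import *
q=inverse_kinematics([.42,.13,.30],ROT); manip.set_joints(q)
manip.move_linear([*PL,.15],rate=.25)
f0=down(PL,.044,2.4,.0395)
t=manip.state()["clock"]
for _ in range(3): manip.dwell(.4); print(np.round(F(3)-f0,2), manip.state()["clock"]-t)
c=cams.capture("scene"); cv2.imwrite("pics/p1.png",cv2.resize(c["image"][60:260,90:330],(720,600)))
print(manip.state()["clock"])
E
```

```text
0.049 [0.5535 0.1281 0.0487] [ 0.22  0.03 -0.2 ]
0.048 [0.5537 0.1282 0.048 ] [0.13 0.28 0.66]
0.047 [0.5537 0.1282 0.047 ] [ 0.32  0.38 -0.09]
0.046 [0.5536 0.1282 0.0459] [-0.36 -0.38 -0.08]
0.045 [0.5537 0.1282 0.045 ] [ 0.45 -0.05  0.4 ]
0.044 [0.5538 0.1282 0.0441] [ 0.35 -0.21  0.47]
0.043 [0.5538 0.1282 0.0431] [ 0.8  -0.49  1.01]
0.042 [0.5538 0.1282 0.0421] [0.32 0.26 1.83]
0.041 [0.5538 0.1282 0.0411] [0.65 0.61 2.17]
0.04 [0.5538 0.1282 0.0401] [ 0.8  -0.55  2.85]
[0.55 0.39 2.48] 0.4499999999999993
[1.36 0.24 2.21] 0.9000000000000004
[1.91 0.13 2.23] 1.3499999999999996
11.3
```

View pics/p1.png

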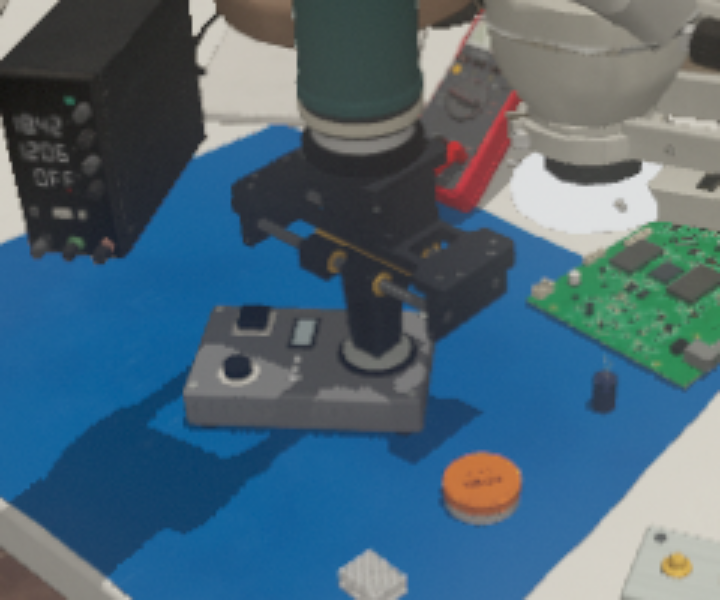

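The picture shows the fingertips on the touch plate at crop pixel (375,350), with everything else undisturbed. The 2.2–2.9 N reading means about 3–4 mm of travel. I'll press 0.7 mm more and hold for margin, then release and press the round key.

```bash
python3 - <<'E'
from h import *
manip.move_linear([*PL,.0393],rate=.02); manip.dwell(1.3)
print(F(4), manip.state()["clock"])
c=cams.capture("scene"); a=c["image"][150:215,140:245]
manip.move_linear([*PL,.075],rate=.06); manip.dwell(.3)
W=cams.capture("scene"); b=W["image"][150:215,140:245]
cv2.imwrite("pics/p2.png",np.hstack([cv2.resize(i,(400,248),interpolation=cv2.INTER_CUBIC) for i in(a,b)]))
print(manip.state()["clock"])
E
```

```text
[1.8951011  0.25429072 2.48995353] 12.9167
14.0583
```

View pics/p2.png

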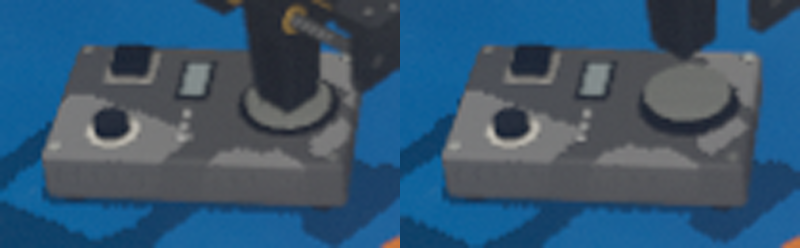

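On the left the plate is visibly sunk under the fingertip; on the right it is up again and the tester hasn't moved. Now the round key.

```bash
python3 - <<'E'
from h import *
manip.move_linear([*RK,.08],rate=.1)
f0=down(RK,.043,2.6,.0390)
manip.dwell(.4); print(np.round(F(6)-f0,2))
a=cams.capture("scene")["image"][150:215,140:245]
b=cams.capture("top")["image"][150:235,150:250]
cv2.imwrite("pics/p3.png",np.hstack([cv2.resize(i,(400,300),interpolation=cv2.INTER_CUBIC) for i in(a,b)]))
print(manip.state()["clock"])
E
```

```text
0.048 [0.4776 0.184  0.0477] [ 0.11 -0.32 -0.12]
0.047 [0.4778 0.184  0.047 ] [-0.25 -0.06 -0.19]
0.046 [0.4777 0.184  0.046 ] [ 0.03 -0.58 -0.29]
0.045 [0.4777 0.184  0.0449] [ 0.   -0.54  0.03]
0.044 [0.4777 0.184  0.0439] [ 0.44 -0.03 -0.06]
0.043 [0.4779 0.1841 0.0431] [ 0.38 -0.28  0.86]
0.042 [0.4779 0.1841 0.0421] [ 1.27 -0.24  0.84]
0.041 [0.4779 0.1841 0.0411] [ 0.76 -0.16  1.35]
0.04 [0.4779 0.1841 0.0401] [0.62 0.13 1.96]
0.039 [0.4779 0.1841 0.0391] [0.64 0.53 2.08]
[1.15 0.02 1.78]
19.875
```

View pics/p3.png

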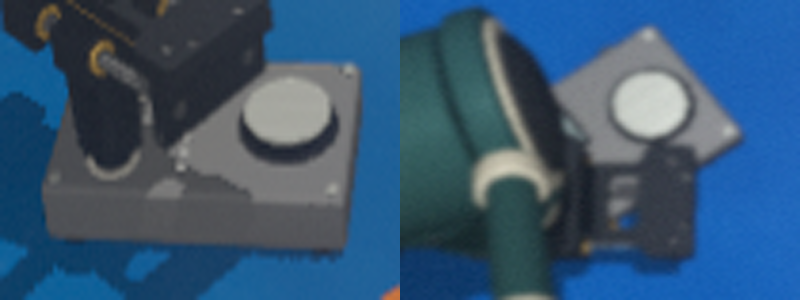

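The fingertip is on the round key at left-image pixel (112,160), the plate is up, and about 1.9 N means over 3 mm of travel. I'll go 0.8 mm deeper for margin, then withdraw and check.

```bash
python3 - <<'E'
from h import *
manip.move_linear([*RK,.0382],rate=.02); manip.dwell(.4); print(F(4))
manip.move_linear([*RK,.07],rate=.06); manip.move_linear([.42,.13,.30],rate=.2)
manip.set_joints(inverse_kinematics([.30,-.30,.32],ROT)); manip.dwell(.5)
W0=np.load("top_W.npy")
c=cams.capture("top"); W=cloud(c)
for n,V in(("before",W0),("after",W)):
    m=(V[...,2]>.026)&(V[...,2]<.055)&(np.hypot(V[...,0]-.527,V[...,1]-.164)<.12)
    print(n,cv2.minAreaRect((V[m][:,:2]*1000).astype(np.float32)))
cv2.imwrite("pics/end.png",c["image"]); print(manip.state()["clock"],F())
E
```

```text
[1.48565752 0.51922516 2.3546875 ]
before ((529.0394287109375, 165.626708984375), (101.52171325683594, 160.50453186035156), 36.44942855834961)
after ((528.4755859375, 165.15945434570312), (100.64319610595703, 160.62498474121094), 36.49225997924805)
24.8333 [ 0.06383968  0.08064685 -0.2283889 ]
```

View pics/end.png

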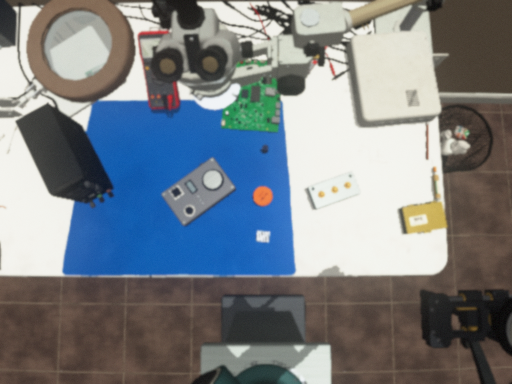

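The tester is still at (199,190), all the other parts are where they were, and the hand is clear at (470,320).

```bash
python3 -c "
from h import *
print(order.close_job())"
```

```text
the job is handed in; nothing more can be done
None
```

The static check is done and handed in, but the judge returned no verdict: I held the touch plate down for over a second, let it spring up, then pressed the round key, each at about 2–3 N. The final picture shows the tester within 1 mm of its starting place, the other parts where they stood and the hand clear.

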